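# Unlock the jar-nest cam and push the slide home

### The job

First push the red post round with the fingers to turn the cam to its low point, so that the red arm points straight forward along the green stripe. Then push the blue slide by its yellow pad fully home, so that it seats the amber jar at the far end of its lane. Let only the slide move that jar, without lifting or tipping it, leave everything else where it is, and come away clear at the end.

Things in the scene. Friction and masses are not known exactly. Their poses are not given: they have to be found in the camera images.
- fixture: fixed white plastic board on the steel table, 260 x 330 mm, 12 mm thick, carrying the mechanism. Its x axis is 'forward' (the way the slide travels), y left, z up. Origin at table height under the middle of the jar lane's width; the board spans x -120 to 140, y -140 to 190 mm. A green stripe, 26 mm wide, runs forward from the cam along y = 100 mm to x = 134 mm
- nest (a point): where the jar's underside centre belongs, x = 40 mm, y = 0 in the fixture frame, on the board's top, 12 mm above the table. The lane has two aluminium rails (inner faces at y = +-32.5 mm, x = 6 to 75 mm, tops 30 mm above the table) and an end stop across it (near face at x = 71.5 mm, top 42 mm above the table)
- cam (a joint): angle of the cam about its upright axis, rad, anticlockwise from above: the direction of the red arm from fixture +x. 0 = low point: arm straight forward along the green stripe, slide free. Starts at 2.1 to 2.6 (post back and to the left, slide blocked). Stops at -0.5 and 2.75, so 0 is not at a stop and can be overshot. Stiff (about 7 N at the post); stays where it is left
- cam_axis (a point): the cam's axis, at x = 30, y = 100 mm in the fixture frame; this point is on the top of the red arm, 32 mm above the table. The cam is a dark steel disc of 36 mm radius set 20 mm off its axis towards the post, top 26 mm above the table, with the red arm (16 mm wide) across it
- cam_post (a point): centre of the upright red post on the cam's arm, 68 mm from the cam's axis, 18 mm diameter, standing from 32 to 88 mm above the table; this point is 60 mm above the table. Round its circle nothing else is higher than 32 mm. Closed fingers behind it, tips about 50 mm above the table, push it round its circle, clockwise from above
- slide (a joint): travel of the blue follower slide forward (fixture +x), m: 0 back, 0.040 fully home at its stop. Starts at 0 to 0.003. Until the cam is turned, its brass roller meets the cam within 1 to 11 mm and goes no further. Friction about 3 N; stays where it is left
- slide_push (a point): centre of the yellow pad (46 mm wide, 30 to 64 mm above the table) on the back of the slide's blade, the face to push on; this point is on its surface, 48 mm above the table. The blade is 60 mm wide, its top 66 mm above the table. The slide's foot reaches 47 mm back from the pad, top 23 mm; a crossbar, top 29 mm, runs left to the roller at the cam
- jar: the amber screw-neck glass jar in the lane, no lid, 60 mm diameter, 70 mm tall, standing loose on the board (12 mm above the table) a few mm ahead of the slide's blade. Origin at the centre of its underside. With the slide home it stands at about x = 40 to 41.5 mm in the fixture frame
- frosted_jar: a frosted screw-neck glass jar without a lid, 60 mm diameter, 70 mm tall; a bystander, leave it alone. Origin at the centre of its underside. Stands on the board to the right of the lane
- lid: black plastic jar lid, 58 mm diameter, 14 mm tall, lying on the board to the right of the slide; a bystander. Origin at the centre of its underside
- amber_jar: a second amber screw-neck glass jar without a lid, 60 mm diameter, 70 mm tall; a bystander, leave it alone. Origin at the centre of its underside. On the table left of the board
- frosted_jar_b: a second frosted screw-neck glass jar without a lid, 60 mm diameter, 70 mm tall; a bystander, leave it alone. Origin at the centre of its underside. On the table left of the board
- clear_jar: a clear screw-neck glass jar without a lid, 60 mm diameter, 70 mm tall; a bystander, leave it alone. Origin at the centre of its underside. On the table right of the board
- tape_roll: brown cardboard roll, 90 mm outer diameter, 48 mm tall, on the table left of the board; a bystander. Origin at the centre of its underside
- wrench: steel wrench lying on the table right of the robot, a bystander. Origin at its underside
Not all that is in view belongs to the job. What is shaped like the jar but turquoise is not meant.

How it is judged:
On the way, in this order (a step that is already met when the one before it is completed fails the run):
1. the cam is turned to its low point while the slide is still back (value of joint cam between -0.3 and 0.3 rad and value of joint slide below 0.01 m), for 0.1 s.
2. the slide is pushed home and has seated the jar (value of joint slide above 0.037 m and x of jar in the frame of fixture between 0.035 and 0.046 m and y of jar in the frame of fixture between -0.006 and 0.006 m), for 0.2 s.
At the end, for the whole second after the job is handed in: The cam is within 0.3 rad of its low point, the slide is within 3 mm of fully home, and the amber jar stands upright at rest on the board at the far end of its lane (x 35 to 46 mm, within 6 mm of the lane's middle), the mechanism at rest (all of step 2 and value of joint cam between -0.3 and 0.3 rad and z of jar in the frame of fixture between 0.009 and 0.016 m and angle between jar's own z axis and vertical below 0.1 rad and linear speed of jar below 0.02 m/s and velocity of joint slide below 0.01 m/s and velocity of joint cam between -0.1 and 0.1 rad/s); the robot touches nothing.
It fails at once if the slide is pushed on (past 7 mm) before the cam is turned near its low point (value of joint slide above 0.007 m and value of joint cam above 0.5 rad).
It fails at once if the fingers push the lane's jar themselves (contact force between the fingers and jar above 1 N).
It fails at once if the jar is lifted (z of jar in the frame of fixture above 0.022 m).
It fails at once if the jar is tipped (angle between jar's own z axis and vertical above 0.25 rad).
It fails at once if a bystander is moved by more than 15 mm (distance of any of frosted_jar, amber_jar, clear_jar, frosted_jar_b, lid, tape_roll, wrench from where it was at the start of the episode above 0.015 m).
It also fails if it takes over 48 s, if anything falls off the work surface, if the arm or the gripper's body presses on something with over 40 N, if the wrist force passes 120 N, or if a joint passes its speed limit or range.

### The arm

A 6-joint arm with a two-finger parallel gripper is mounted at the origin on the work surface. World frame = base frame: x ahead of the robot, y to its left, z up, the work surface at z = 0. Lengths are in m, angles in rad, forces in N, time in s.
With the tool pointing down it reaches from about 0.35 to 0.8 m from the base axis. Payload 7.3 kg.
Tool frame: the origin (TCP) lies midway between the tips of the shut fingers; the grasp point (between the pads) lies 19 mm behind it; z points along the fingers, y is the line along which they close (so a half turn about z gives the same grasp; the last joint's range is limited). The gripper opens to 85 mm and grips with 20 to 120 N. Pads are 22 mm wide; open, the fingers measure 114 mm over their backs; the gripper's body (76 mm by 85 mm) begins 54 mm behind the grasp point. The pads swing forward as they close: fully open they stand 13 mm farther back than shut.
Start: joints at [-1.251, 0.342, 1.524, -0, 1.275, -0.146], TCP at [0.236, -0.469, 0.231] pointing down, gripper open.
Joint ranges: [-2.53, 2.53], [-0.77, 2.02], [0.04, 2.7], [-1, 4.14], [0.28, 2.66], [-3.11, 3.11]. Speed limits (rad/s): [2.57, 2.57, 3.14, 3.14, 3.14, 3.14].

### API

Orientations are given as a unit quaternion [x, y, z, w].
In Python, from workcell import get_state, eyes, env gives the robot as it stands.
- The arm moves only by the tool servo_tool, never from a script. Its argument "targets" is one flat list of numbers, 6 for each row, row after row: the shift along the tool's x, y, z in m, then the turn, a rotation vector about the tool's x, y, z in rad. A call has 1 to 12 rows; each row shifts and turns the commanded pose from where the row before left it, along the tool's axes as they then stand; what a row does not reach is not made up. A row lasts 1/12 s, in which the tool goes at most 41.7 mm and 7.16 degrees, less where a joint would pass 70% of its speed; a pose out of reach is approached as far as the arm can. A call is refused whole if a number of a shift passes 0.0417 or a number of a turn 0.125, either way. A call with a gripper value outside its range is refused whole. "grip" is the closure, from 0 (fully open) to 1 (shut), set as the call begins (left out, the last holds). The fingers move at their own pace and stop on an object; the grip force is fixed at half the most. Time passes only in rows, so rows that do not move let the fingers close. It gives the time, the measured TCP pose, the force, the opening and the grip force at its end, in the units of the state.
- get_state(): the state, without advancing time (a new reading comes with each control period).
- eyes.grab_frame(name): name is "scene" or "top"; returns a dict with "frame" (420x560x3 uint8, red, green, blue), "fx", "fy", "cx", "cy" (pixels), "extrinsics" (4x4, takes a point from world to camera coordinates). Camera axes: x right, y up, looking along -z (the intrinsics and any distortion apply to the point x, -y, -z); pixel columns grow to the right and rows downward; lengths in m; the calibration is good to about 2 mm. A picture is of the moment at which its call begins. There is no depth.
- env.job_done(): hands the job in; it is judged then, once.
The state is a dict: "t": time; "joint_pos": joint angles; "qd": joint speeds; "tau": joint torques, N m; "position": TCP position; "tool_rot": TCP orientation; "contact_force": force on the tool from outside, world axes, zero at the start; "ft_torque": the same for the moment, N m; "gripper_width": finger opening in m; "grasp_force": force on a finger pad.
Only numpy, scipy, OpenCV 4.12 (cv2) and the standard library are available. Lean on these libraries where they do the work, as an engineer would, in place of code of your own. Each camera call takes 0.05 s, during which the arm holds its last target. There are 200 camera calls.

## Working session

There is one attempt and no reset: what is moved stays moved. The work goes in short steps, Python scripts to look and compute and a tool call to move; the robot and the scene stay as the last step left them, time stands still between calls to the robot, and variables do not carry over. Pictures are saved under pics/ and viewed, at most 10 in all, crops included, and the job is handed in when it is done.

Besides the shell and the picture viewer there is one more tool, called after "Call:" in YAML: its name, and indented under it one key for each argument. servo_tool: Moves the arm, as the interface text tells. Its arguments: {"type":"object","properties":{"targets":{"type":"array","items":{"type":"number"}},"grip":{"type":"number"}},"required":["targets"]}

```bash
mkdir -p pics; cat > h.py <<'E'
import numpy as np, cv2
from workcell import get_state, eyes, env
def grab(n,f):
    d=eyes.grab_frame(n); cv2.imwrite(f'pics/{f}.png',cv2.cvtColor(d['frame'],cv2.COLOR_RGB2BGR))
    np.savez(f'{f}.npz',**d); return d
def px2w(d,u,v,z):
    E=np.array(d['extrinsics']);R,t=E[:3,:3],E[:3,3]
    r=R.T@np.array([(u-d['cx'])/d['fx'],-(v-d['cy'])/d['fy'],-1]);c=-R.T@t
    return c+r*(z-c[2])/r[2]
def w2px(d,p):
    q=np.array(d['extrinsics'])@np.append(p,1);return d['cx']+d['fx']*q[0]/-q[2],d['cy']-d['fy']*q[1]/-q[2]
E
python3 - <<'E'
from h import *
for n in('top','scene'):
    d=grab(n,n+'0');print(d.keys(),d['fx'],d['cx'],d['cy'])
print(get_state())
E
```

```text
dict_keys(['frame', 'fx', 'fy', 'cx', 'cy', 'extrinsics']) 494.90918805573097 279.374148506025 213.23523289701453
dict_keys(['frame', 'fx', 'fy', 'cx', 'cy', 'extrinsics']) 391.1730295807284 281.62829490676336 207.03391921285314
{'t': 0.1, 'joint_pos': array([-1.25096727e+00,  3.42632431e-01,  1.52490911e+00, -1.46770091e-05,
        1.27540267e+00, -1.45993673e-01]), 'qd': array([ 0.00035794, -0.00063197, -0.00389579,  0.00071597,  0.00076671,
        0.00059722]), 'tau': array([ 1.51572847e-03, -4.34444833e+01, -2.46493274e+01, -2.18068731e-04,
        4.64163430e-03, -2.58654188e-05]), 'position': array([ 0.23571464, -0.46871421,  0.23071048]), 'tool_rot': array([ 9.72997827e-01,  2.30813283e-01, -6.56557579e-05, -6.72616581e-04]), 'contact_force': array([-1.12090226,  0.6578378 ,  0.09932262]), 'ft_torque': array([ 0.02787958, -0.08632104, -0.01919409]), 'grasp_force': 0.0, 'gripper_width': 0.08550302727958138}
```

View pics/top0.png

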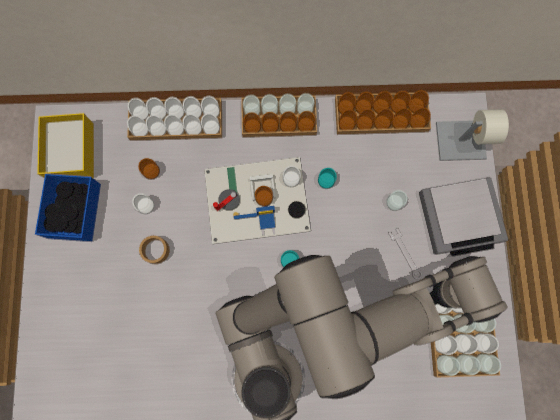

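View pics/scene0.png

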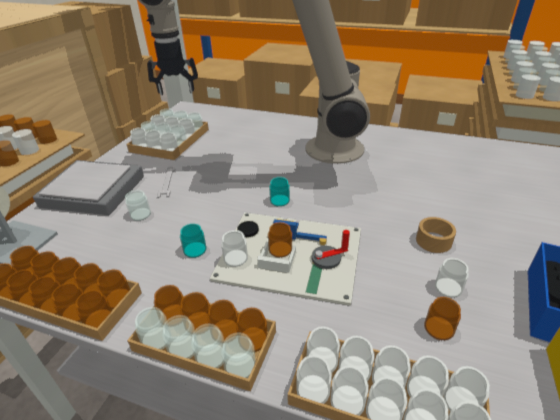

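Top view: the board is at about (208-310, 158-243), with the jar in the lane at (264,196), red post near (216,206), yellow pad near (267,225). A turquoise decoy stands at (290,260), just behind the slide. Next I'll look at enlarged crops.

```bash
python3 - <<'E'
import cv2
a=cv2.imread('pics/top0.png')[150:275,195:345]; b=cv2.imread('pics/scene0.png')[170:305,205:375]
cv2.imwrite('pics/c1.png',cv2.resize(a,None,fx=4.8,fy=4.8,interpolation=cv2.INTER_CUBIC))
cv2.imwrite('pics/c2.png',cv2.resize(b,None,fx=4.4,fy=4.4,interpolation=cv2.INTER_CUBIC))
E
```

```text
(no output)
```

View pics/c1.png

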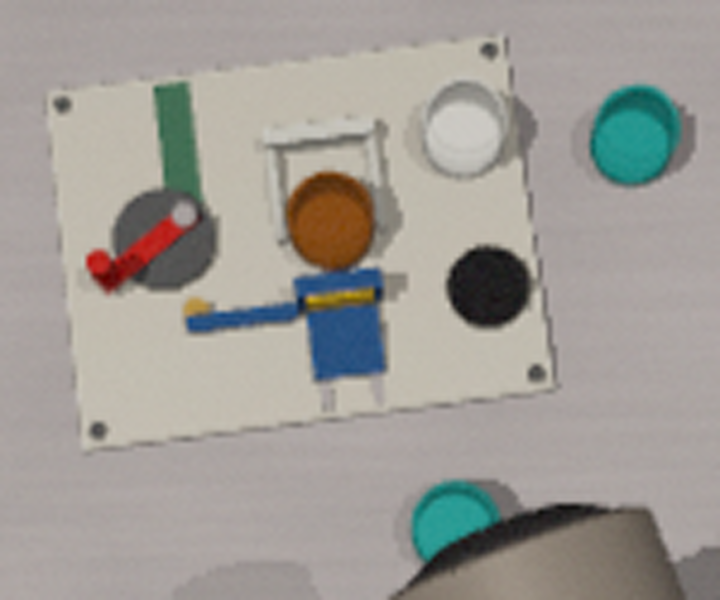

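View pics/c2.png

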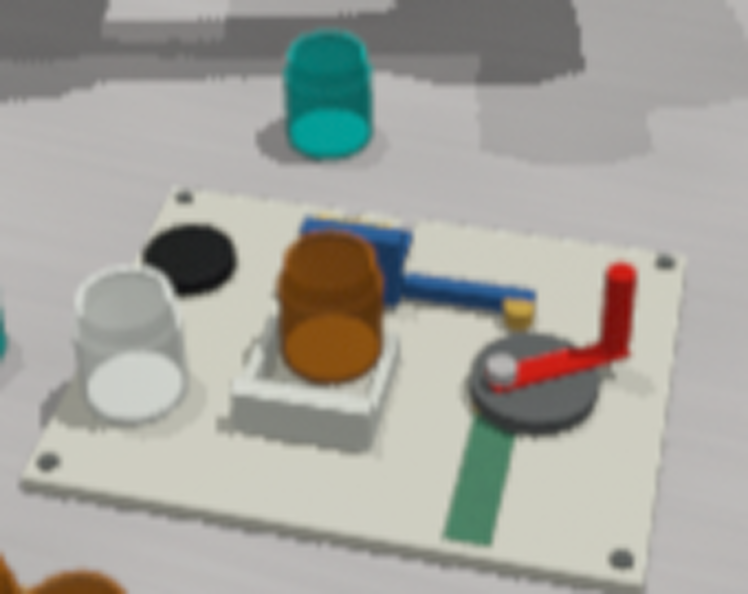

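The enlarged crops show one amber jar inside the aluminium rails (c1 (330,220)). It fits "jar in the lane". The other amber jar at full-image (149,169) is off the board on the table, and the turquoise ones are decoys. The red post top is at c1 (98,262), and the pad's top edge is at c1 (340,297).

```bash
cat >> h.py <<'E'
def F(p,q):
    c,s=np.cos(p[2]),np.sin(p[2]);return np.array([p[0]+c*q[0]-s*q[1],p[1]+s*q[0]+c*q[1],q[2]])
E
python3 - <<'E'
from h import *
from scipy.optimize import least_squares
T=dict(np.load('top0.npz'));S=dict(np.load('scene0.npz'))
C=[(.14,.19,.012),(.14,-.14,.012),(-.12,-.14,.012),(-.12,.19,.012)]
o=[(T,195+x/4.8,150+y/4.8,c) for c,(x,y) in zip(C,[(48,93),(508,37),(557,388),(84,452)])]
o+=[(S,205+x/4.4,170+y/4.4,c) for c,(x,y) in zip(C,[(642,582),(22,480),(172,187),(686,260)])]
o+=[(T,195+183/4.8,150+213/4.8,(.03,.1,.036)),(S,205+502/4.4,170+368/4.4,(.03,.1,.036))]
f=lambda p:np.concatenate([np.subtract(w2px(d,F(p,c)),(u,v)) for d,u,v,c in o])
r=least_squares(f,[.5,0,.0]);p=r.x;print('fixture',p,np.round(r.fun,1));np.save('fix.npy',p)
c,s=np.cos(p[2]),np.sin(p[2])
def toF(w):
    a=w[:2]-p[:2];return np.array([c*a[0]+s*a[1],-s*a[0]+c*a[1]])*1000
for n,w in [('postT',px2w(T,195+98/4.8,150+262/4.8,.088)),('postS',px2w(S,205+622/4.4,170+270/4.4,.088)),
 ('padtopT',px2w(T,195+340/4.8,150+297/4.8,.064)),('turq',px2w(T,195+455/4.8,150+525/4.8,.07)),('turqS',px2w(S,205+328/4.4,170+40/4.4,.07)),('jar',px2w(T,195+331/4.8,150+215/4.8,.082)),('lid',px2w(T,195+488/4.8,150+286/4.8,.026))]:
    a=toF(w);print(n,w.round(4),a.round(1))
    if 'post' in n: print(np.arctan2(a[1]-100,a[0]-30),np.hypot(a[1]-100,a[0]-30))
E
```

```text
fixture [ 0.56990984 -0.00194558  0.10006698] [-1.  -0.8 -1.1 -1.1 -0.5 -0.2 -0.7 -0.7  0.1 -0.1 -0.9 -1.4 -0.2 -0.7
 -0.1 -1.8  0.   0.2 -0.5 -0. ]
postT [0.5456 0.1532 0.088 ] [ -8.7 156.8]
2.168533733435977 68.7415532767008
postS [0.55   0.1554 0.088 ] [ -4.1 158.5]
2.098565030795211 67.7542661604293
padtopT [ 0.5219 -0.0073  0.064 ] [-48.3  -0.5]
turq [ 0.3644 -0.0796  0.07  ] [-212.2  -56.7]
turqS [ 0.356  -0.0822  0.07  ] [-220.9  -58.5]
jar [ 0.5747 -0.003   0.082 ] [ 4.7 -1.6]
lid [ 0.5346 -0.1093  0.026 ] [ -45.8 -103.3]
```

```bash
cat >> h.py <<'E'
from scipy.spatial.transform import Rotation as Ro
def delta(xyz,yaw):
    s=get_state();R=Ro.from_quat(s['tool_rot'])
    c,n=np.cos(yaw),np.sin(yaw)
    Rt=Ro.from_matrix(np.array([[c,n,0],[n,-c,0],[0,0,-1]]))
    print('t',s['t'],'pos',s['position'].round(4),'shift mm',(R.inv().apply(np.array(xyz)-s['position'])*1000).round(1),'turn',(R.inv()*Rt).as_rotvec().round(3),'f',s['contact_force'].round(1))
def campose(th,back,z):
    p=np.load('fix.npy');q=(.03+.068*np.cos(th)-back*np.sin(th),.1+.068*np.sin(th)+back*np.cos(th),z)
    return F(p,q),th+p[2]
E
python3 -c "
from h import *
x,y=campose(2.13,.06,.2307);print(x,y);delta(x,y)"
```

```text
[0.50069065 0.11754861 0.2307    ] 2.2300669795368826
t 0.1 pos [ 0.2357 -0.4687  0.2307] shift mm [ 500.1 -404.8    0.6] turn [-1.000e-03 -1.000e-03 -1.764e+00] f [-1.1  0.7  0.1]
```

Call:
servo_tool:
  targets: [0.031, -0.025, 0, 0, 0, 0, 0.031, -0.025, 0, 0, 0, 0, 0.031, -0.025, 0, 0, 0, 0, 0.031, -0.025, 0, 0, 0, 0, 0.031, -0.025, 0, 0, 0, 0, 0.031, -0.025, 0, 0, 0, 0, 0.031, -0.025, 0, 0, 0, 0, 0.031, -0.025, 0, 0, 0, 0, 0.031, -0.025, 0, 0, 0, 0, 0.031, -0.025, 0, 0, 0, 0, 0.031, -0.025, 0, 0, 0, 0, 0.031, -0.025, 0, 0, 0, 0]
  grip: 1

```text
t: 1.1
position: [0.4337, -0.0319, 0.2312]
tool_rot: [0.973, 0.231, -0.0, 0.0]
contact_force: [0.8, -1.2, -0.3]
gripper_width: 0.0003
grasp_force: 0.0
```

Call:
servo_tool:
  targets: [0.031, -0.025, 0, 0, 0, 0, 0.031, -0.025, 0, 0, 0, 0, 0.031, -0.025, 0, 0, 0, 0, 0.031, -0.025, 0, 0, 0, 0, 0, 0, 0, 0, 0, -0.12, 0, 0, 0, 0, 0, -0.12, 0, 0, 0, 0, 0, -0.12, 0, 0, 0, 0, 0, -0.12, 0, 0, 0, 0, 0, -0.12, 0, 0, 0, 0, 0, -0.12, 0, 0, 0, 0, 0, -0.12, 0, 0, 0, 0, 0, -0.12]

```text
t: 2.1
position: [0.4991, 0.1111, 0.2309]
tool_rot: [0.755, 0.656, -0.0, -0.0]
contact_force: [-0.1, 0.8, -0.0]
gripper_width: -0.0001
grasp_force: 0.0
```

Call:
servo_tool:
  targets: [0, 0, 0, 0, 0, -0.12, 0, 0, 0, 0, 0, -0.12, 0, 0, 0, 0, 0, -0.12, 0, 0, 0, 0, 0, -0.12, 0, 0, 0, 0, 0, -0.12, 0, 0, 0, 0, 0, -0.12, 0, 0, 0, 0, 0, -0.08, 0, 0, 0, 0, 0, 0]

```text
t: 2.77
position: [0.4991, 0.1111, 0.2309]
tool_rot: [0.441, 0.898, -0.0, -0.0]
contact_force: [-0.1, 0.5, -0.4]
gripper_width: 0.0001
grasp_force: 0.0
```

```bash
python3 -c "
from h import *
x,y=campose(2.13,.05,.05);delta(x,y)
d=grab('top','top1');a=cv2.imread('pics/top1.png')[140:275,185:345]
cv2.imwrite('pics/c3.png',cv2.resize(a,None,fx=4.4,fy=4.4,interpolation=cv2.INTER_CUBIC))"
```

```text
t 2.7667 pos [0.4991 0.1111 0.2309] shift mm [  4.1  15.4 180.9] turn [-0.001 -0.    -0.001] f [-0.1  0.5 -0.4]
```

Call:
servo_tool:
  targets: [0.004, 0, 0.03, 0, 0, 0, 0, 0, 0.03, 0, 0, 0, 0, 0, 0.03, 0, 0, 0, 0, 0, 0.03, 0, 0, 0, 0, 0, 0.03, 0, 0, 0, 0, 0, 0.03, 0, 0, 0, 0, 0.02, 0.001, 0, 0, 0, 0, 0.01, 0, 0, 0, 0]

```text
t: 3.48
position: [0.5201, 0.1328, 0.048]
tool_rot: [0.444, 0.896, -0.001, -0.002]
contact_force: [0.3, 0.5, 0.6]
gripper_width: 0.0001
grasp_force: 0.0
```

Call:
servo_tool:
  targets: [0, 0.005, 0, 0, 0, 0, 0, 0.004, 0, 0, 0, 0, 0, 0.002, 0, 0, 0, 0]

```text
t: 3.73
position: [0.5296, 0.1394, 0.0504]
tool_rot: [0.442, 0.897, -0.0, 0.0]
contact_force: [0.0, -0.0, 0.2]
gripper_width: -0.0002
grasp_force: 0.0
```

```bash
python3 -c "
from h import *
x,y=campose(2.13,.024,.05);delta(x,y)"
```

```text
t 3.7333 pos [0.5296 0.1394 0.0504] shift mm [ 0.4 -0.2  0.4] turn [ 0.     0.    -0.005] f [ 0.  -0.   0.2]
```

Call:
servo_tool:
  targets: [0.0021, 0.0069, 0, 0, 0, 0.1, 0.0021, 0.0069, 0, 0, 0, 0.1, 0.0021, 0.0069, 0, 0, 0, 0.1, 0.0021, 0.0069, 0, 0, 0, 0.1]

```text
t: 4.07
position: [0.547, 0.159, 0.0504]
tool_rot: [0.614, 0.789, -0.002, -0.002]
contact_force: [-6.9, -2.4, 4.1]
gripper_width: 0.0006
grasp_force: 4.3
```

Call:
servo_tool:
  targets: [0.0021, 0.0069, 0, 0, 0, 0.1, 0.0021, 0.0069, 0, 0, 0, 0.1, 0.0021, 0.0069, 0, 0, 0, 0.1, 0.0021, 0.0069, 0, 0, 0, 0.1, 0.0021, 0.0069, 0, 0, 0, 0.1, 0.0021, 0.0069, 0, 0, 0, 0.1]

```text
t: 4.57
position: [0.5877, 0.1736, 0.0504]
tool_rot: [0.82, 0.573, -0.002, -0.002]
contact_force: [-6.9, 5.8, 3.7]
gripper_width: -0.0001
grasp_force: 4.7
```

```bash
python3 -c "
from h import *
x,y=campose(1.13,.024,.05);delta(x,y)
x,y=campose(0,.024,.05);delta(x,y)
d=grab('scene','s2');a=cv2.imread('pics/s2.png')[170:305,205:375]
cv2.imwrite('pics/c4.png',cv2.resize(a,None,fx=4.4,fy=4.4,interpolation=cv2.INTER_CUBIC))"
```

```text
t 4.5667 pos [0.5877 0.1736 0.0504] shift mm [-0.1  2.3  0.4] turn [-0.005  0.    -0.01 ] f [-6.9  5.8  3.7]
t 4.5667 pos [0.5877 0.1736 0.0504] shift mm [-16.7  77.8   0.1] turn [-0.004  0.003  1.12 ] f [-6.9  5.8  3.7]
```

View pics/c4.png

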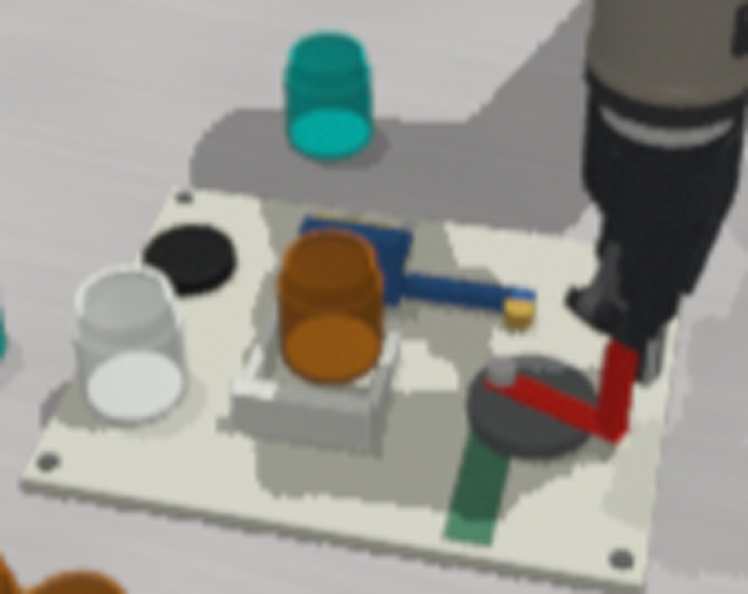

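The post has moved round and its base is at c4 (615,428), with the slide still back. Continuing.

Call:
servo_tool:
  targets: [0.0021, 0.0069, 0, 0, 0, 0.1, 0.0021, 0.0069, 0, 0, 0, 0.1, 0.0021, 0.0069, 0, 0, 0, 0.1, 0.0021, 0.0069, 0, 0, 0, 0.1, 0.0021, 0.0069, 0, 0, 0, 0.1, 0.0021, 0.0069, 0, 0, 0, 0.1, 0.0021, 0.0069, 0, 0, 0, 0.1, 0.0021, 0.0069, 0, 0, 0, 0.1, 0.0021, 0.0069, 0, 0, 0, 0.1, 0, 0, 0, 0, 0, 0]

```text
t: 5.45
position: [0.6473, 0.1463, 0.0505]
tool_rot: [0.987, 0.159, 0.001, -0.001]
contact_force: [0.5, 5.4, -0.3]
gripper_width: -0.0002
grasp_force: 2.4
```

```bash
python3 -c "
from h import *
x,y=campose(0,.024,.05);delta(x,y)
d=grab('scene','s3');a=cv2.imread('pics/s3.png')[170:305,205:375]
cv2.imwrite('pics/c5.png',cv2.resize(a,None,fx=4.4,fy=4.4,interpolation=cv2.INTER_CUBIC))
p=np.load('fix.npy')
for th in(.3,.2,.1,0,-.1):
  for z in (.032,.088):
    u,v=w2px(d,F(p,(.03+.068*np.cos(th),.1+.068*np.sin(th),z)));print(th,z,round((u-205)*4.4),round((v-170)*4.4))"
```

```text
t 5.45 pos [0.6473 0.1463 0.0505] shift mm [ 2.6 16.7  0.5] turn [-0.002 -0.002  0.219] f [ 0.5  5.4 -0.3]
0.3 0.032 518 465
0.3 0.088 522 386
0.2 0.032 504 465
0.2 0.088 508 386
0.1 0.032 491 464
0.1 0.088 494 386
0 0.032 478 463
0 0.088 481 384
-0.1 0.032 465 460
-0.1 0.088 467 382
```

View pics/c5.png

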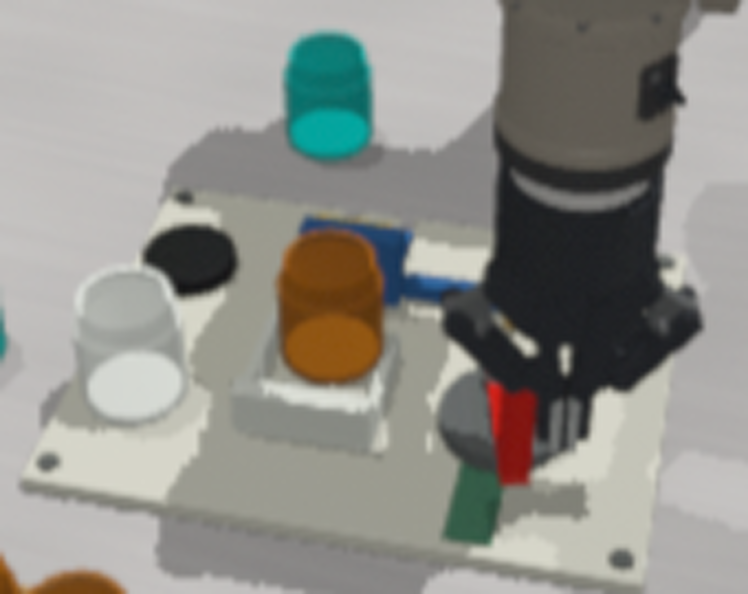

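The post top is at c5 (516,387), which means a cam angle of about 0.25 rad. I'll turn it a further 0.25, then back off to the left and rise.

Call:
servo_tool:
  targets: [0.0021, 0.0069, 0, 0, 0, 0.1, 0.0021, 0.0069, 0, 0, 0, 0.1, 0.001, 0.0035, 0, 0, 0, 0.05, 0, 0, 0, 0, 0, 0, 0, 0, 0, 0, 0, 0, 0, -0.01, 0, 0, 0, 0, 0, -0.03, 0, 0, 0, 0, 0, 0, -0.035, 0, 0, 0, 0, 0, -0.035, 0, 0, 0, 0, 0, -0.035, 0, 0, 0, 0, 0, -0.035, 0, 0, 0]

```text
t: 6.42
position: [0.652, 0.1701, 0.192]
tool_rot: [0.999, 0.038, -0.0, 0.0]
contact_force: [1.5, -0.2, -0.1]
gripper_width: 0.0
grasp_force: 0.0
```

```bash
python3 -c "
from h import *
p=np.load('fix.npy')
delta(F(p,(-.095,0,.18)),p[2])
d=grab('scene','s4');a=cv2.imread('pics/s4.png')[170:305,205:375]
cv2.imwrite('pics/c6.png',cv2.resize(a,None,fx=4.4,fy=4.4,interpolation=cv2.INTER_CUBIC))"
```

```text
t 6.4167 pos [0.652  0.1701 0.192 ] shift mm [-189.8  167.7   12.2] turn [ 0.     0.001 -0.024] f [ 1.5 -0.2 -0.1]
```

View pics/c6.png

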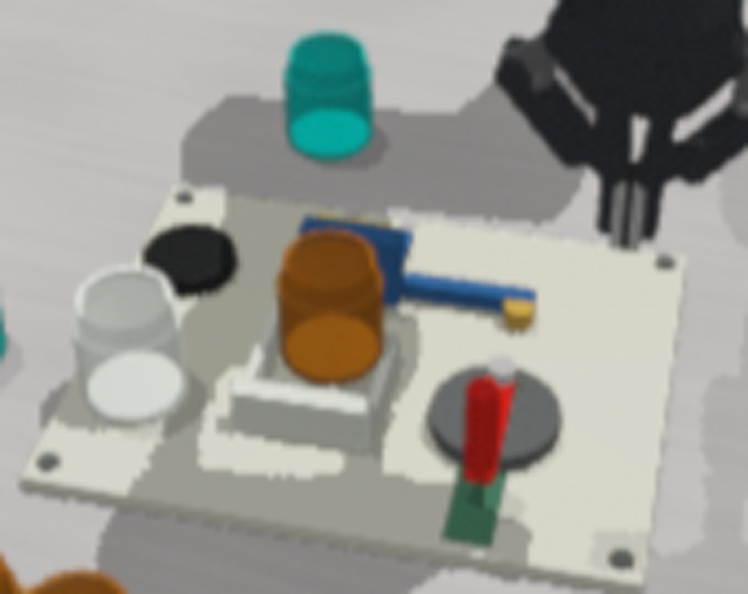

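The post top is at c6 (483,385), so the cam is at about 0.0 and lined up with the stripe. Next I'll go behind the pad.

Call:
servo_tool:
  targets: [-0.027, 0.024, 0, 0, 0, -0.024, -0.027, 0.024, 0, 0, 0, 0, -0.027, 0.024, 0, 0, 0, 0, -0.027, 0.024, 0, 0, 0, 0, -0.027, 0.024, 0, 0, 0, 0, -0.027, 0.024, 0, 0, 0, 0, -0.027, 0.024, 0, 0, 0, 0, 0, 0, 0.03, 0, 0, 0, 0, 0, 0.03, 0, 0, 0, 0, 0, 0.03, 0, 0, 0, 0, 0, 0.03, 0, 0, 0, 0, 0, 0, 0, 0, 0]

```text
t: 7.47
position: [0.477, -0.0151, 0.0661]
tool_rot: [0.999, 0.049, -0.005, -0.001]
contact_force: [-1.7, 0.3, -0.7]
gripper_width: -0.0001
grasp_force: 0.0
```

```bash
python3 -c "
from h import *
p=np.load('fix.npy')
delta(F(p,(-.062,-.0005,.044)),p[2])"
```

```text
t 7.4667 pos [ 0.477  -0.0151  0.0661] shift mm [31.9 -3.3 21.8] turn [-0.003  0.009 -0.001] f [-1.7  0.3 -0.7]
```

Call:
servo_tool:
  targets: [0, -0.003, 0.022, 0, 0, 0, 0.01, 0, 0, 0, 0, 0, 0.01, 0, 0, 0, 0, 0, 0.006, 0, 0, 0, 0, 0, 0.003, 0, 0, 0, 0, 0, 0.003, 0, 0, 0, 0, 0, 0.003, 0, 0, 0, 0, 0, 0.003, 0, 0, 0, 0, 0]

```text
t: 8.13
position: [0.5176, -0.009, 0.0486]
tool_rot: [0.999, 0.05, -0.001, -0.0]
contact_force: [-3.7, -0.5, 2.2]
gripper_width: -0.0001
grasp_force: 1.6
```

Call:
servo_tool:
  targets: [0.003, 0, 0, 0, 0, 0, 0.003, 0, 0, 0, 0, 0, 0.003, 0, 0, 0, 0, 0, 0.003, 0, 0, 0, 0, 0, 0.003, 0, 0, 0, 0, 0, 0.003, 0, 0, 0, 0, 0, 0.003, 0, 0, 0, 0, 0, 0.003, 0, 0, 0, 0, 0, 0.003, 0, 0, 0, 0, 0]

```text
t: 8.88
position: [0.5455, -0.0063, 0.0482]
tool_rot: [0.999, 0.05, -0.0, -0.0]
contact_force: [-3.8, 2.3, 2.6]
gripper_width: 0.0001
grasp_force: 2.1
```

```bash
python3 -c "
from h import *
p=np.load('fix.npy')
delta(F(p,(-.020,-.0005,.044)),p[2])"
```

```text
t 8.8833 pos [ 0.5455 -0.0063  0.0482] shift mm [ 4.7 -1.4  4.2] turn [-0.  0. -0.] f [-3.8  2.3  2.6]
```

Call:
servo_tool:
  targets: [0.002, 0, 0, 0, 0, 0, 0.002, 0, 0, 0, 0, 0, 0.001, 0, 0, 0, 0, 0]

```text
t: 9.13
position: [0.5504, -0.0058, 0.0482]
tool_rot: [0.999, 0.05, -0.0, -0.0]
contact_force: [-4.7, -0.2, 1.7]
gripper_width: 0.0001
grasp_force: 2.0
```

Call:
servo_tool:
  targets: [0.001, 0, 0, 0, 0, 0, 0.001, 0, 0, 0, 0, 0]

```text
t: 9.3
position: [0.5522, -0.0056, 0.0482]
tool_rot: [0.999, 0.05, -0.0, -0.0]
contact_force: [-4.2, 1.5, 1.4]
gripper_width: 0.0001
grasp_force: 2.0
```

Call:
servo_tool:
  targets: [0.001, 0, 0, 0, 0, 0, 0.001, 0, 0, 0, 0, 0]

```text
t: 9.47
position: [0.5527, -0.0055, 0.0482]
tool_rot: [0.999, 0.05, -0.002, -0.0]
contact_force: [-12.4, -1.2, 8.0]
gripper_width: -0.0
grasp_force: 6.1
```

Force is rising at the stop. I'll press briefly to confirm, then retreat.

Call:
servo_tool:
  targets: [0.001, 0, 0, 0, 0, 0, 0, 0, 0, 0, 0, 0, 0, 0, 0, 0, 0, 0]

```text
t: 9.72
position: [0.5527, -0.0055, 0.0482]
tool_rot: [0.999, 0.05, -0.003, -0.0]
contact_force: [-12.8, -0.9, 8.3]
gripper_width: -0.0002
grasp_force: 6.3
```

Call:
servo_tool:
  targets: [-0.005, 0, 0, 0, 0, 0, -0.02, 0, 0, 0, 0, 0, -0.02, 0, 0, 0, 0, 0, 0, 0, -0.03, 0, 0, 0, 0, 0, -0.03, 0, 0, 0, 0, 0, -0.03, 0, 0, 0, -0.03, 0, -0.03, 0, 0, 0, -0.03, 0, -0.03, 0, 0, 0, 0, 0, 0, 0, 0, 0, 0, 0, 0, 0, 0, 0]

```text
t: 10.55
position: [0.453, -0.0163, 0.1994]
tool_rot: [0.999, 0.05, 0.004, 0.001]
contact_force: [0.3, 0.7, -1.2]
gripper_width: 0.0004
grasp_force: 0.0
```

```bash
python3 -c "
from h import *
s=get_state();print(s['position'],s['contact_force'])
d=grab('scene','s5');a=cv2.imread('pics/s5.png')[170:305,205:375]
cv2.imwrite('pics/c7.png',cv2.resize(a,None,fx=4.4,fy=4.4,interpolation=cv2.INTER_CUBIC))
p=np.load('fix.npy')
for q in [(.04,0,.012),(.04,0,.082),(.005,0,.012)]:
    u,v=w2px(d,F(p,q));print(q,(u-205)*4.4,(v-170)*4.4)"
```

```text
[ 0.4529801  -0.01627276  0.19941832] [ 0.29766783  0.73890417 -1.24400579]
(0.04, 0, 0.012) 319.03581257779274 384.8562578872901
(0.04, 0, 0.082) 315.1054988905746 290.21180458489755
(0.005, 0, 0.012) 334.01372750736755 343.3104757086284
```

View pics/c7.png

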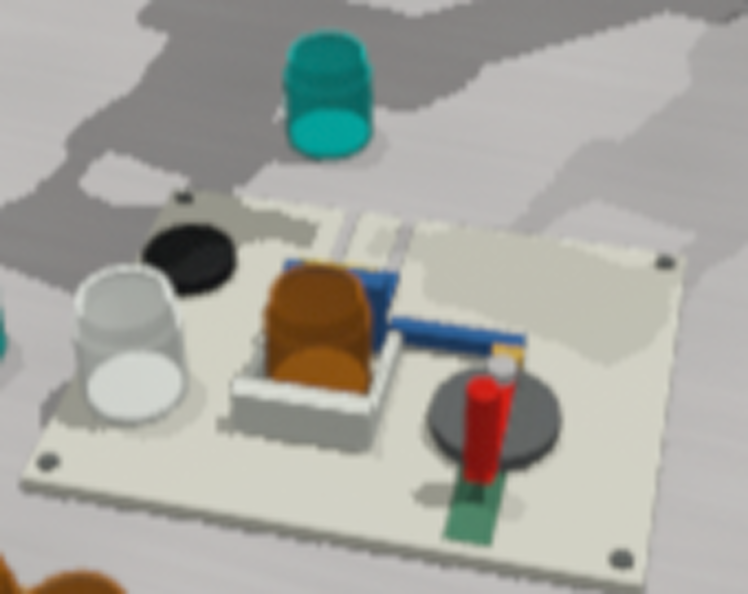

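```bash
python3 -c "
from h import *
p=np.load('fix.npy');a=cv2.imread('pics/s4.png');b=cv2.imread('pics/s5.png');d=dict(np.load('s5.npz'))
k=6
for n,(x0,y0,x1,y1),q in [('bladetop',(372,235,415,290),(-.033,-.028,.06)),('bar',(440,270,535,305),(-.03,.05,.029)),('jar',(282,228,380,300),(.005,0,.075))]:
    A=cv2.resize(a,None,fx=k,fy=k,interpolation=cv2.INTER_CUBIC);B=cv2.resize(b,None,fx=k,fy=k,interpolation=cv2.INTER_CUBIC)
    f=lambda x,o:int((o+x/4.4)*k)
    X0,X1,Y0,Y1=f(x0,205),f(x1,205),f(y0,170),f(y1,170)
    S=B[Y0-20:Y1+100,X0-60:X1+40];m=cv2.matchTemplate(S,A[Y0:Y1,X0:X1],cv2.TM_CCOEFF_NORMED)
    _,s,_,l=cv2.minMaxLoc(m);mv=np.array([l[0]-60,l[1]-20])/k
    ref=np.subtract(w2px(d,F(p,np.add(q,(.04,0,0)))),w2px(d,F(p,q)))
    print(n,round(s,2),mv,ref, 40*mv@ref/(ref@ref))"
```

```text
bladetop 0.92 [-2.83333333  9.33333333] [-4.12132959  9.94621999] 36.064566677476954
bar 1.0 [-2.66666667 10.16666667] [-3.16938302 10.4000013 ] 38.639658001762506
jar 0.82 [-3.16666667  8.83333333] [-4.08669629 10.63403126] 32.93946516551952
```

The crossbar moved about 39 mm from its start at 0–3 mm, and the push ended against a hard stop. The jar's top is at c7 (317,290), which matches the nest's projection, and the robot is clear.

```bash
python3 -c "
from h import *
print(env.job_done())"
```

```text
the job is handed in; nothing more can be done
None
```

I turned the cam to its low point (about 0 rad), pushed the slide to its stop so it seated the amber jar, backed the arm clear and handed the job in at about 11 s. The hand-in returned no verdict, so the result rests on my camera measurements.

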